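# Find the concealed release of the bench power box

## Robot

A 7-joint arm with a two-finger parallel gripper is mounted at the origin on the work surface. World frame = base frame: x ahead of the robot, y to its left, z up, the work surface at z = 0. Lengths are in m, angles in degrees, forces in N, time in s.
With the tool pointing down it reaches from about 0.4 to 0.875 m from the base axis. Payload 6.5 kg.
Tool frame: the origin (TCP) lies on the centre line of the jaws, within the pads' length; the fingertips stand 11 mm ahead of it and the grasp point (between the pads) lies 8 mm behind it (robot.tip_reach is the distance from the TCP to the fingertips, in m); z points along the fingers, y is the line along which they close (so a half turn about z gives the same grasp; the last joint's range is limited). The gripper opens to 85 mm and grips with 20 to 120 N. Pads are 22 mm wide; open, the fingers measure 114 mm over their backs; the gripper's body (76 mm by 85 mm) begins 54 mm behind the grasp point. The pads swing forward as they close: fully open they stand 13 mm farther back than shut.
Start: joints at [-68.766, 30.733, -0.252, 88.115, 0.149, 61.152, -4.079], TCP at [0.275, 0.589, 0.242] pointing down, gripper open.
Joint ranges: [-154.64, 154.64], [-21.42, 123.67], [-72.66, 72.17], [13.99, 137.28], [-74.86, 254.86], [10.95, 109.41], [-158.01, 158.01]. Speed limits (degrees/s): [136.94, 136.94, 180, 180, 180, 180, 180].

## Interface

Orientations are given as a 3x3 rotation matrix whose columns are the frame's x, y, z axes.
In Python, from cell import robot gives the robot as it stands.
- The arm moves only by the tool servo_tool, never from a script. Its argument "moves" is a list of rows, each a list of 5 numbers: the shift along the tool's x, y, z scaled (see below), then the turn about the tool's z scaled (see below), then the closure, from -1 (fully open) to 1 (shut). In form: [[dx, dy, dz, twist, claw], ...]. A call has 1 to 20 rows; each row shifts and turns the commanded pose from where the row before left it, along the tool's axes as they then stand; what a row does not reach is not made up. The controller multiplies each number of a shift by 50 mm and each number of a turn by 6 degrees. A row lasts 1/8 s, in which the tool goes at most 62.5 mm and 10.7 degrees, less where a joint would pass 70% of its speed; a pose out of reach is approached as far as the arm can. A call with a number of a shift or a turn outside -1 to 1 is refused whole. A call with a gripper value outside its range is refused whole. The fingers move at their own pace and stop on an object; "newtons" is the grip in N (left out, the last holds). Time passes only in rows, so rows that do not move let the fingers close. It gives the time, the measured TCP pose, the force, the opening and the grip force at its end, in the units of the state.
- robot.sense(): the state, without advancing time (a new reading comes with each control period).
- robot.grab_frame(name): name is "scene" or "top"; returns a dict with "frame" (400x640x3 uint8, red, green, blue), "K" (3x3 intrinsics, pixels), "k1" (the pictures are not rectified: a ray, as slopes to the right and down, at radius r is drawn at 1 + k1 r^2 times it, then the intrinsics apply), "origin" and "orientation" of the camera in the world. Camera axes: x right, y up, looking along -z (the intrinsics and any distortion apply to the point x, -y, -z); pixel columns grow to the right and rows downward; lengths in m; the calibration is good to about 2 mm. A picture is of the moment at which its call begins. There is no depth.
- robot.sign_off(): hands the job in; it is judged then, once.
The state is a dict: "t": time; "joints": joint angles; "joint_velocities": joint speeds; "effort": joint torques, N m; "tcp_pos": TCP position; "tool_rot": TCP orientation; "ft_force": force on the tool from outside, world axes, zero at the start; "ft_torque": the same for the moment, N m; "gripper_width": finger opening in m; "grasp_force": force on a finger pad.
Only numpy, scipy, OpenCV 4.12 (cv2) and the standard library are available. Lean on these libraries where they do the work, as an engineer would, in place of code of your own. Each camera call takes 0.05 s, during which the arm holds its last target. There are 200 camera calls.

## Task

The power box beside the laser marker is shut: its sockets lie under the sprung flap, and the release is concealed as one of the five look-alike plates set into the panel beside the flap. Feel along the row with the fingertips, pressing the plates gently until you find the one that gives, and push that one down until the flap springs open by itself; do not pry the flap. Leave the flap standing open with the release sprung back up, and pick up, push aside or knock over nothing else on the table.

Things in the scene. Friction and masses are not known exactly. Their poses are not given: they have to be found in the camera images.
- power_box: Bench power box, fixed to the table: 160 mm deep (its x), 260 mm long (its y), 62 mm high, aluminium with grey end caps. Origin: centre of its underside, on the table; x points from the row of plates towards the flap's hinge, y along the row, z up. In its top a black bezel (rim 62 mm above the table) holds the row of plates on the -x side; the flap fills the +x side.
- row_mid (a point): Centre of the top of the middle one of five identical light-grey plates, 39.5 mm square, in a row along the box's y, 45 mm apart: centres at box x = -47 mm, y = -90, -45, 0, 45, 90 mm. Their tops are 60 mm above the table, 2 mm below the rim, in openings 41 mm square; the tip must go inside the opening. One is the release; which one changes each time and can only be felt. Axes as the box's.
- row_end (a point): Centre of the top of the last plate at the row's +y end (box x = -47 mm, y = 90 mm, 60 mm above the table). How the plates feel: four are clipped-in blanks, springy and stiff, 1 mm down at 6 N and stopped dead 2.5 mm down (15 N). The release goes down softly, 1.5 N at first and 5 to 8 N near its stop 5.5 mm down.
- release (a joint): How far the release plate is pressed down, m: 0 up, 0.0055 at its stop. The catch lets the flap go at about 0.004; when let go the plate rises again by its spring.
- flap (a joint): Angle of the box's sprung aluminium flap, rad: 0 shut, 1.65 standing open. 85 mm (box x) by 234 mm (box y), level with the rim when shut; hinged on its far edge (box x = 68 mm), free edge at box x = -19 mm next to the row. Once released it swings by itself in 1 to 2 s, up and away from the row, reaching 147 mm above the table, and stays up.
- flap_edge (a point): Middle of the flap's free edge, on its outer face (box x = -19 mm, 62 mm above the table when shut).
- screwdriver: Screwdriver, 200 mm long, lying on the table on the box's -x side; origin under its middle. loose, to be left where it stands
- mouse: Black computer mouse, 106 by 58 by 30 mm, near the box's +y end; origin: centre of its underside. loose, to be left where it stands
- caliper: Steel digital caliper lying flat, 230 mm long, 70 mm wide, 10 mm thick, near the box's -y end; origin: under the middle of its beam. loose, to be left where it stands
- tumbler: Closed steel drinking tumbler waiting to be marked, 74 mm across, 108 mm high, behind the box (+x side); origin: centre of its underside. loose, to be left where it stands
- bottle: White cleaner bottle with blue cap, 60 mm across, 170 mm high, behind the box (+x side); origin: centre of its underside. loose, to be left where it stands

How it is judged (in metres and radians):
On the way:
1. the concealed release is pressed at least 3 mm down while the flap is still shut (value of joint release above 0.003 m and value of joint flap below 0.2 rad).
At the end, for the whole second after the job is handed in: The flap stands open (over 1.4 rad) and at rest, the release plate has sprung back (less than 1.5 mm down), and the five loose things are within 30 mm of where they stood (value of joint flap above 1.4 rad and velocity of joint flap between -0.1 and 0.1 rad/s and value of joint release below 0.0015 m and distance of each of screwdriver, mouse, caliper, tumbler, bottle from where it was at the start of the episode below 0.03 m); the robot touches nothing.
It fails at once if the fingers press anything with more than 50 N (contact force between the fingers and anything else above 50 N).
It fails at once if a loose thing is moved more than 30 mm, lifted or knocked over (distance of any of screwdriver, mouse, caliper, tumbler, bottle from where it was at the start of the episode above 0.03 m or angle between any of tumbler, bottle's own z axis and vertical above 0.5 rad).
It also fails if it takes over 48 s, if anything falls off the work surface, if the arm or the gripper's body presses on something with over 40 N, if the wrist force passes 120 N, or if a joint passes its speed limit or range.

## Working session

There is one attempt and no reset: what is moved stays moved. The work goes in short steps, Python scripts to look and compute and a tool call to move; the robot and the scene stay as the last step left them, time stands still between calls to the robot, and variables do not carry over. Pictures are saved under pics/ and viewed, at most 10 in all, crops included, and the job is handed in when it is done.

Besides the shell and the picture viewer there is one more tool, called after "Call:" as a command line: name --pt "numbers of a row" for each row, then --argument value for the rest. servo_tool: Moves the arm, as the interface text tells. Its arguments: {"type":"object","properties":{"moves":{"type":"array"},"newtons":{"type":"number"}},"required":["moves"]}

```bash
mkdir -p pics; ls
python3 - <<'E'
from cell import robot
import cv2,json
s=robot.sense();print(s['t'],s['tcp_pos'],s['tool_rot'],s['gripper_width'],s['ft_force'],robot.tip_reach)
for n in('top','scene'):
    f=robot.grab_frame(n);cv2.imwrite(f'pics/{n}0.png',f['frame'][:,:,::-1]);print(n,f['K'],f['k1'],f['origin'],f['orientation'])
E
```

```text
pics
0.0 [0.27477102 0.58839915 0.24140359] [[-9.06129119e-01  4.23000800e-01 -5.85796293e-04]
 [ 4.23001173e-01  9.06127640e-01 -1.64534464e-03]
 [-1.65175887e-04 -1.73868721e-03 -9.99998475e-01]] 0.08560542077367209 [-0.89718098  0.09336097  0.40092516] 0.011
top [[406.88394682   0.         316.54847188]
 [  0.         406.88394682 199.70853259]
 [  0.           0.           1.        ]] -0.024584992200644803 [0.53321366 0.01395418 0.98596346] [[-0.01905166  0.99763019 -0.0661139 ]
 [-0.99977126 -0.01965187 -0.00843984]
 [-0.0097191   0.06593798  0.99777639]]
scene [[452.29389035   0.         322.70657574]
 [  0.         452.29389035 194.34488895]
 [  0.           0.           1.        ]] 0.018623597581244263 [1.07195707 0.27674099 0.73621022] [[-0.49966762 -0.67654163  0.54094703]
 [ 0.86619509 -0.39470928  0.30644845]
 [ 0.00619168  0.62168803  0.78324049]]
```

View pics/top0.png

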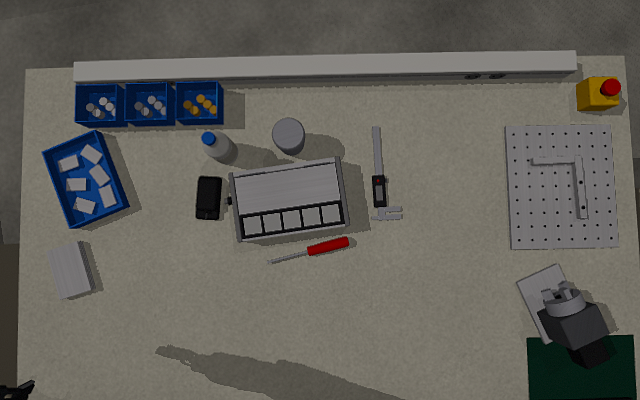

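View pics/scene0.png

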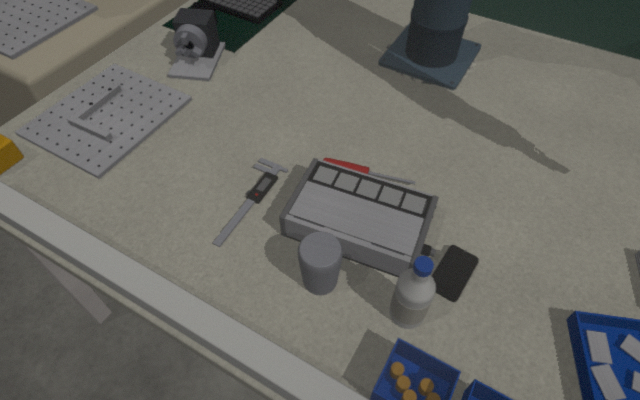

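The top view shows the five plates running from about (252,224) to (330,213), with the flap above them. The bottle is at (215,147), the tumbler at (288,135), the mouse at (208,198), the caliper at (378,180) and the screwdriver at (310,250). The scene view shows the same layout, and the arm is clear of it.

```bash
cat > h.py <<'E'
import numpy as np,cv2
def ray(f,uv):
    k=np.array([[f['k1'],0,0,0]],float)
    p=cv2.undistortPoints(np.array([[uv]],float),f['K'],np.array([f['k1'],0,0,0.]))[0,0]
    return np.array(f['orientation'])@np.array([p[0],-p[1],-1])
def onz(f,uv,z):
    d=ray(f,uv);o=np.array(f['origin']);return o+d*(z-o[2])/d[2]
def plates(f,box,a0,a1,thr):
    x0,y0,x1,y1=box;g=cv2.cvtColor(f['frame'],cv2.COLOR_RGB2GRAY)[y0:y1,x0:x1]
    m=(g>thr).astype(np.uint8);n,l,st,c=cv2.connectedComponentsWithStats(m,connectivity=4)
    return [(c[i]+[x0,y0],st[i,4]) for i in range(1,n) if a0<st[i,4]<a1 and .6<st[i,2]/st[i,3]<1.7]
E
python3 - <<'E'
from cell import robot
from h import *
for n,b in(('top',(236,195,346,245)),('scene',(300,155,445,222))):
    f=robot.grab_frame(n)
    for t in(120,140,160):
        print(n,t)
        for c,a in plates(f,b,120,600,t): print(c.round(1),a,onz(f,c,.06).round(4))
E
```

```text
top 120
top 140
top 160
scene 120
scene 140
scene 160
```

Run:
```python
from cell import robot
from h import *
f=robot.grab_frame('top');g=cv2.cvtColor(f['frame'],cv2.COLOR_RGB2GRAY);print(g[219,240:346:2],g[205:232,291])
for n,b in(('top',(236,195,346,245)),('scene',(300,155,445,222))):
    f=robot.grab_frame(n)
    for t in(70,80,90,100,110):
        print(n,t)
        for c,a in plates(f,b,80,900,t): print(c.round(1),a,onz(f,c,.06).round(4))
```

```text
[ 16   0 117 112 110 110 110 110 109 110  67   0 115 109 109 110 110 109
 110 111  58   0 113 110 110 110 110 110 111 112  49   0 115 110 111 111
 110 110 111 112  50   0 114 112 111 111 110 110 112 114  48  14  56] [119 136  64  11  14   1 112 115 111 111 110 110 110 109 110 109 110 109
 110 109 111 112 120  51   7  11   2]
top 70
[330.3 213.2] 292 [ 0.5633 -0.0089  0.06  ]
[310.9 216.1] 292 [0.5575 0.0354 0.06  ]
[291.2 219. ] 293 [0.5517 0.0803 0.06  ]
[271.8 221.9] 292 [0.5459 0.1246 0.06  ]
[252.1 224.9] 294 [0.54   0.1696 0.06  ]
top 80
[330.3 213.1] 289 [ 0.5635 -0.0088  0.06  ]
[310.8 216. ] 288 [0.5576 0.0355 0.06  ]
[291.2 219. ] 289 [0.5518 0.0803 0.06  ]
[271.9 221.8] 288 [0.5461 0.1245 0.06  ]
[252.2 224.9] 289 [0.5401 0.1694 0.06  ]
top 90
[330.2 213.1] 287 [ 0.5634 -0.0088  0.06  ]
[310.8 216. ] 285 [0.5577 0.0356 0.06  ]
[291.2 219. ] 288 [0.5517 0.0803 0.06  ]
[271.9 221.9] 286 [0.546  0.1244 0.06  ]
[252.2 224.9] 289 [0.5401 0.1694 0.06  ]
top 100
[330.3 213.1] 282 [ 0.5634 -0.0088  0.06  ]
[310.9 216. ] 279 [0.5578 0.0354 0.06  ]
[291.3 219. ] 283 [0.5518 0.0801 0.
[... 684 characters left out ...]
1251 0.06  ]
[413.6 203.1] 341 [0.537  0.1703 0.06  ]
scene 90
[325.1 174.7] 275 [ 0.5597 -0.0086  0.06  ]
[346.3 181.6] 284 [0.5541 0.036  0.06  ]
[368.1 188.5] 296 [0.5484 0.0806 0.06  ]
[390.4 195.7] 308 [0.5426 0.1253 0.06  ]
[413.4 203. ] 322 [0.537  0.1699 0.06  ]
scene 100
[325.  174.8] 259 [ 0.5599 -0.0086  0.06  ]
[346.2 181.5] 271 [0.5542 0.0358 0.06  ]
[368.1 188.5] 276 [0.5484 0.0806 0.06  ]
[390.4 195.6] 289 [0.5427 0.1252 0.06  ]
[413.4 203. ] 302 [0.537 0.17  0.06 ]
scene 110
[325.3 174.6] 224 [ 0.5591 -0.0084  0.06  ]
[346.3 181.5] 223 [0.554 0.036 0.06 ]
[368.4 188.4] 221 [0.5477 0.0809 0.06  ]
[390.4 195.5] 221 [0.5424 0.1251 0.06  ]
[413.6 203. ] 236 [0.5367 0.1703 0.06  ]
```

Call:
servo_tool --pt "0 0 0 -0.9 1" --pt "0 0 0 -0.9 1" --pt "0 0 0 -0.9 1" --pt "0 0 0 -0.9 1" --pt "0 0 0 -0.9 1" --pt "0 0 0 -0.92 1" --pt "0 0 0 0 1" --pt "0 0 0 0 1" --newtons 20

```text
t: 1.35
tcp_pos: [0.275, 0.5889, 0.2423]
tool_rot: [[-0.992, -0.129, 0.0], [-0.129, 0.992, -0.0], [0.0, -0.0, -1.0]]
ft_force: [-0.7, -0.1, -0.1]
gripper_width: 0.0001
grasp_force: 0.0
```

Call:
servo_tool --pt "-0.342 -0.75 0 0 1" --pt "-0.342 -0.75 0 0 1" --pt "-0.342 -0.75 0 0 1" --pt "-0.342 -0.75 0 0 1" --pt "-0.342 -0.75 0 0 1" --pt "-0.342 -0.75 0 0 1" --pt "-0.342 -0.75 0 0 1" --pt "-0.342 -0.75 0 0 1" --pt "-0.342 -0.75 0 0 1" --pt "-0.342 -0.75 0 0 1" --pt "-0.342 -0.75 0 0 1" --pt "-0.342 -0.75 0 0 1" --pt "0 0 0.8 0 1" --pt "0 0 0.8 0 1" --pt "0 0 0.8 0 1" --pt "0 0 0 0 1" --pt "0 0 0 0 1"

```text
t: 3.48
tcp_pos: [0.5381, 0.1699, 0.1237]
tool_rot: [[-0.992, -0.13, 0.002], [-0.13, 0.992, 0.001], [-0.002, 0.0, -1.0]]
ft_force: [-0.5, -0.2, 0.3]
gripper_width: 0.0002
grasp_force: 0.0
```

Run:
```python
from cell import robot
import cv2
f=robot.grab_frame('scene');cv2.imwrite('pics/s1.png',cv2.resize(f['frame'][60:310,230:550,::-1],None,fx=2.4,fy=2.4))
```

```text
(no output)
```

View pics/s1.png

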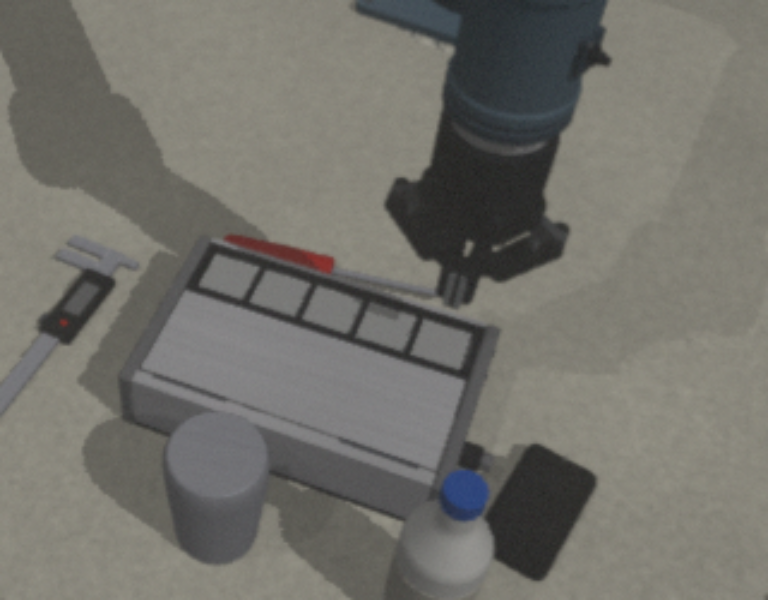

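The fingertips (crop ~(455,300)) hang above the +y end plate (crop (440,342)), with nothing disturbed.

Call:
servo_tool --pt "0 0 0.5 0 1" --pt "0 0 0.4 0 1" --pt "0 0 0 0 1" --pt "0 0 0 0 1" --pt "0 0 0 0 1"

```text
t: 4.15
tcp_pos: [0.5381, 0.1699, 0.0787]
tool_rot: [[-0.991, -0.13, 0.002], [-0.13, 0.991, 0.001], [-0.002, 0.001, -1.0]]
ft_force: [0.0, -0.5, -1.0]
gripper_width: 0.0
grasp_force: 0.0
```

Call:
servo_tool --pt "0 0 0.06 0 1" --pt "0 0 0.04 0 1" --pt "0 0 0 0 1" --pt "0 0 0 0 1"

```text
t: 4.65
tcp_pos: [0.5371, 0.1695, 0.0722]
tool_rot: [[-0.991, -0.13, -0.0], [-0.13, 0.991, -0.0], [0.0, -0.0, -1.0]]
ft_force: [-0.4, -0.5, -0.1]
gripper_width: -0.0001
grasp_force: 0.0
```

Call:
servo_tool --pt "0 0 0.02 0 1" --pt "0 0 0 0 1" --pt "0 0 0 0 1"

```text
t: 5.03
tcp_pos: [0.5371, 0.1696, 0.0713]
tool_rot: [[-0.991, -0.13, 0.0], [-0.13, 0.991, -0.0], [-0.0, -0.0, -1.0]]
ft_force: [-0.7, 0.2, -0.2]
gripper_width: 0.0002
grasp_force: 0.0
```

Call:
servo_tool --pt "0 0 0.02 0 1" --pt "0 0 0 0 1" --pt "0 0 0 0 1"

```text
t: 5.4
tcp_pos: [0.5372, 0.1696, 0.0705]
tool_rot: [[-0.991, -0.13, 0.0], [-0.13, 0.991, 0.0], [-0.0, 0.0, -1.0]]
ft_force: [-1.4, 0.1, 4.5]
gripper_width: 0.0002
grasp_force: 2.0
```

Call:
servo_tool --pt "0 0 0.02 0 1" --pt "0 0 0 0 1" --pt "0 0 0 0 1"

```text
t: 5.78
tcp_pos: [0.5372, 0.1696, 0.0698]
tool_rot: [[-0.991, -0.13, 0.0], [-0.13, 0.991, 0.0], [-0.0, 0.0, -1.0]]
ft_force: [-2.7, -1.0, 8.8]
gripper_width: 0.0
grasp_force: 4.1
```

The end plate is stiff, about 9 N at 1.4 mm, so it is a blank. I'll try the next one.

Call:
servo_tool --pt "0 0 -0.24 0 1" --pt "0 0 0 0 1" --pt "0 -0.45 0 0 1" --pt "0 -0.45 0 0 1" --pt "0 0 0 0 1" --pt "0 0 0.12 0 1" --pt "0 0 0.08 0 1" --pt "0 0 0 0 1" --pt "0 0 0.02 0 1" --pt "0 0 0.02 0 1" --pt "0 0 0 0 1" --pt "0 0 0 0 1"

```text
t: 7.28
tcp_pos: [0.5432, 0.1251, 0.0695]
tool_rot: [[-0.991, -0.131, 0.001], [-0.131, 0.991, 0.0], [-0.001, 0.0, -1.0]]
ft_force: [-0.9, 1.5, 3.3]
gripper_width: 0.0003
grasp_force: 1.3
```

This one is softer, 3.3 N at about 1.7 mm. I'll press another 1.5 mm to check.

Call:
servo_tool --pt "0 0 0.03 0 1" --pt "0 0 0 0 1" --pt "0 0 0 0 1"

```text
t: 7.65
tcp_pos: [0.5432, 0.1251, 0.0679]
tool_rot: [[-0.991, -0.13, 0.0], [-0.13, 0.991, 0.0], [-0.0, 0.0, -1.0]]
ft_force: [-1.5, 1.8, 3.0]
gripper_width: 0.0002
grasp_force: 1.8
```

It gives softly, so this is the release. I'll push it through the catch.

Call:
servo_tool --pt "0 0 0.03 0 1" --pt "0 0 0 0 1" --pt "0 0 0.01 0 1" --pt "0 0 0 0 1" --pt "0 0 0 0 1"

```text
t: 8.28
tcp_pos: [0.5432, 0.1251, 0.0659]
tool_rot: [[-0.991, -0.13, 0.0], [-0.13, 0.991, 0.0], [-0.0, 0.0, -1.0]]
ft_force: [-0.3, 2.1, 5.6]
gripper_width: -0.0003
grasp_force: 2.3
```

Run:
```python
from cell import robot
import cv2
f=robot.grab_frame('scene');cv2.imwrite('pics/s2.png',cv2.resize(f['frame'][60:310,230:550,::-1],None,fx=2.4,fy=2.4))
```

```text
(no output)
```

View pics/s2.png

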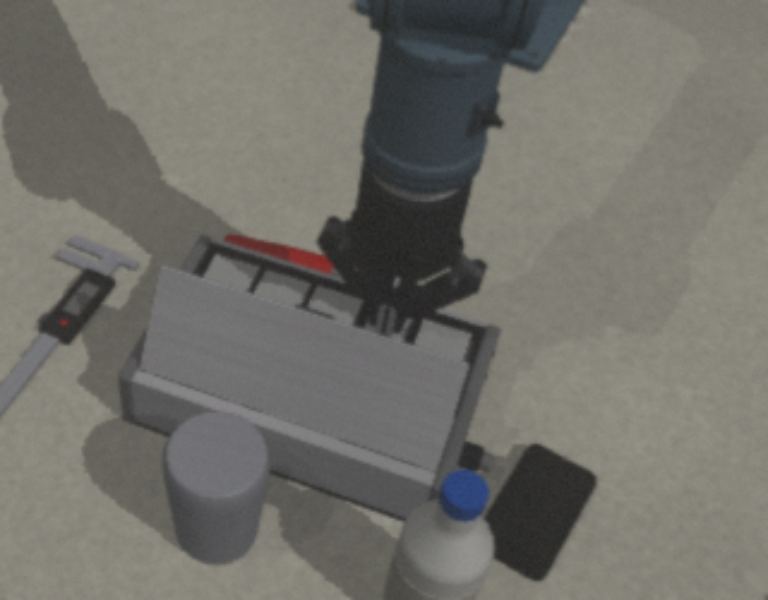

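The flap is swinging up, with its free edge at about crop (160,270) to (470,365). I'll hold still until it finishes, then retreat straight up and back.

Call:
servo_tool --pt "0 0 0 0 1" --pt "0 0 0 0 1" --pt "0 0 0 0 1" --pt "0 0 0 0 1" --pt "0 0 0 0 1" --pt "0 0 0 0 1" --pt "0 0 0 0 1" --pt "0 0 0 0 1" --pt "0 0 0 0 1" --pt "0 0 0 0 1" --pt "0 0 -0.2 0 1" --pt "0 0 -0.4 0 1" --pt "0.2 0 -0.6 0 1" --pt "0.4 0 -0.6 0 1" --pt "0.4 0 -0.4 0 1" --pt "0.4 0 -0.3 0 1" --pt "0 0 0 0 1" --pt "0 0 0 0 1" --pt "0 0 0 0 1" --pt "0 0 0 0 1"

```text
t: 10.82
tcp_pos: [0.4736, 0.1157, 0.1902]
tool_rot: [[-0.991, -0.13, -0.001], [-0.13, 0.991, -0.0], [0.001, -0.0, -1.0]]
ft_force: [-0.3, -0.0, -0.1]
gripper_width: -0.0001
grasp_force: 0.0
```

Run:
```python
from cell import robot
import cv2
f=robot.grab_frame('scene');cv2.imwrite('pics/s3.png',cv2.resize(f['frame'][60:310,230:550,::-1],None,fx=2.4,fy=2.4))
```

```text
(no output)
```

View pics/s3.png

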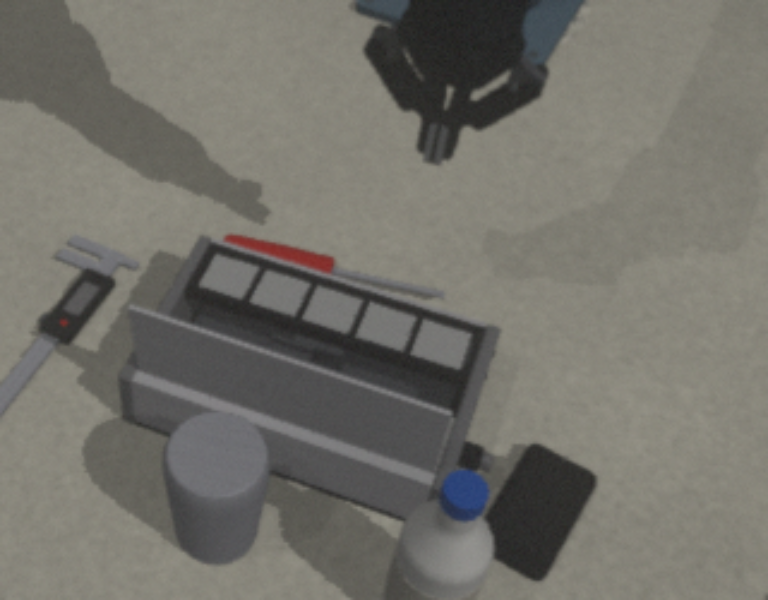

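The flap stands upright, its top edge running from about crop (135,312) to (450,412). All five plates are level, the loose things haven't moved and the arm is clear.

Call:
servo_tool --pt "0 0 0 0 1" --pt "0 0 0 0 1" --pt "0 0 0 0 1" --pt "0 0 0 0 1" --pt "0 0 0 0 1" --pt "0 0 0 0 1" --pt "0 0 0 0 1" --pt "0 0 0 0 1"

```text
t: 11.88
tcp_pos: [0.4736, 0.1158, 0.1908]
tool_rot: [[-0.991, -0.13, 0.0], [-0.13, 0.991, -0.0], [-0.0, -0.0, -1.0]]
ft_force: [0.6, 0.4, 0.1]
gripper_width: -0.0002
grasp_force: 0.0
```

```bash
python3 -c "
from cell import robot
print(robot.sign_off())"
```

```text
the job is handed in; nothing more can be done
None
```

The release was the plate at box y = +45 mm; I pressed it about 5 mm, the flap sprang open and stands up, the plate is back up and nothing else moved in the final picture, and I handed the job in at about 12 s (no verdict was returned).

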